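Sort the mill's spares into the sample trays

TASK

The mill's spares have got mixed up on the table: sort all five (two star knobs, two batteries, one black power adapter) into the three trays, each into the empty bay of the tray whose far pocket shows a sample of the same kind; the battery's colour does not matter. Set each one down on the bay's floor, not dropped, and leave it standing upright as it stands now (knobs with the stud up). Leave the roll of tape and the small tin on either side of the trays where they are.

Things in the scene. Friction and masses are not known exactly. Their poses are not given: they have to be found in the camera images.
- knob_tray: fixed steel tray with the sample a black star knob, 38 mm high. Outside 174 x 138 mm, 22 mm high (rim 25), walls 4 mm, inner floor 4 mm above the table. Empty bay 110 mm (tray x) by 130 mm (tray y); past a 22 mm high partition on its +x side, a 52 mm pocket, the sample fixed 85 mm from the origin. Origin: under the empty bay's centre at table height, z up.
- cell_tray: fixed steel tray with the sample a battery cell, 50 mm high. Outside 174 x 138 mm, 22 mm high (rim 25), walls 4 mm, inner floor 4 mm above the table. Empty bay 110 mm (tray x) by 130 mm (tray y); past a 22 mm high partition on its +x side, a 52 mm pocket, the sample fixed 85 mm from the origin. Origin: under the empty bay's centre at table height, z up.
- adapter_tray: fixed steel tray with the sample a black power adapter block, 46 mm high. Outside 174 x 138 mm, 22 mm high (rim 25), walls 4 mm, inner floor 4 mm above the table. Empty bay 110 mm (tray x) by 130 mm (tray y); past a 22 mm high partition on its +x side, a 52 mm pocket, the sample fixed 85 mm from the origin. Origin: under the empty bay's centre at table height, z up.
- knob_1: loose spare star knob, black, lying flat with its threaded steel stud pointing up: six-lobed body 43 mm across and 16 mm high, stud to 38 mm; about 35 g. Grip it across the body. Origin: centre of its underside, z up along the stud. 
- knob_2: loose spare star knob, black, lying flat with its threaded steel stud pointing up: six-lobed body 43 mm across and 16 mm high, stud to 38 mm; about 35 g. Grip it across the body. Origin: centre of its underside, z up along the stud. Same as the other knob.
- cell_1: loose green and white battery cell standing on end, a cylinder 15 mm in diameter and 50 mm tall; about 23 g. Origin: centre of its lower end, z up. 
- cell_2: loose red and white battery cell standing on end, a cylinder 15 mm in diameter and 50 mm tall; about 23 g. Origin: centre of its lower end, z up. 
- adapter: loose black power adapter, an upright block 30 mm along its x, 40 mm along its y and 46 mm high; about 110 g. Origin: centre of its underside, z up.
- tape: loose roll of yellow tape lying flat, 101 mm across, 25 mm high, on the table left of the trays (not the one on the scale). A bystander: leave it where it is. Origin: centre of its underside.
- tin: loose small closed tin with a dark blue-green lid, 74 x 100 mm, 25 mm high, on the table right of the trays (not the one at the back wall). A bystander: leave it where it is. Origin: centre of its underside.
There are look-alikes about, which are no part of the job. What is shaped like the knob_2 but yellow is not meant.

How it is judged:
By the outcome, as a careful person would: the job done as asked, in the order asked, and still so for the second after the job is handed in, with the robot touching nothing.
It also fails if it takes over 128 s, if anything falls off the work surface, if the arm or the gripper's body presses on something with over 40 N, if the wrist force passes 120 N, or if a joint passes its speed limit or range.

ROBOT

A 7-joint arm with a two-finger parallel gripper is mounted at the origin on a cart in front of the work surface, level with it; the furniture and walls round the work are solid. World frame = base frame: x ahead of the robot, y to its left, z up, the work surface at z = 0. Lengths are in m, angles in degrees, forces in N, time in s.
With the tool pointing down it reaches from about 0.425 to 0.875 m from the base axis. Payload 9.9 kg.
Tool frame: the origin (TCP) lies at the very end of the fingers, on their centre line; the grasp point (between the pads) lies 19 mm behind it (grip_point_offset is the z of the grasp point in the tool frame, in m); z points along the fingers, y is the line along which they close (so a half turn about z gives the same grasp; the last joint's range is limited). The gripper opens to 85 mm and grips with 20 to 120 N. Pads are 22 mm wide; open, the fingers measure 114 mm over their backs; the gripper's body (76 mm by 85 mm) begins 54 mm behind the grasp point. The pads swing forward as they close: fully open they stand 13 mm farther back than shut.
Start: joints at [-4.801, 32.985, 1.427, 82.34, -0.859, 64.687, -3.237], TCP at [0.675, 0, 0.231] pointing down, gripper open.
Joint ranges: [-157.87, 157.87], [-19.46, 123.44], [-87.15, 90], [11.01, 140.99], [-62.26, 242.26], [9.8, 113.94], [-161.44, 161.44]. Speed limits (degrees/s): [127.2, 127.2, 172.46, 172.46, 180, 180, 180].

INTERFACE

Orientations are given as [roll, pitch, yaw] about the fixed x, y, z axes, in that order (R = Rz(yaw) Ry(pitch) Rx(roll)).
In Python, from bench import * gives the robot as it stands.
- The arm moves only by the tool play_rows, never from a script. Its argument "targets" is a list of rows, each a list of 3 entries, a list of its own where there are three numbers: the turn, a rotation vector about the tool's x, y, z in rad, then the shift along the tool's x, y, z in m, then the finger opening in m, from 0 to 0.0854. A call has 1 to 10 rows; each row is the pose to reach, as a shift and turn from the pose commanded when the call began, along the tool's axes at that moment; what a row does not reach only later rows make up. A row lasts 1/10 s, in which the tool goes at most 50 mm and 8.59 degrees, less where a joint would pass 70% of its speed; a pose out of reach is approached as far as the arm can. A call with a gripper value outside its range is refused whole. The fingers move at their own pace and stop on an object; "grip_force" is the grip in N (left out, the last holds). Time passes only in rows, so rows that repeat a pose let the fingers close. It gives the time, the measured TCP pose, the force, the opening and the grip force at its end, in the units of the state.
- get_obs(): the state, without advancing time (a new reading comes with each control period).
- capture(name): name is "scene" or "side" or "wrist"; returns a dict with "img" (420x560x3 uint8, red, green, blue), "vertical_fov" (degrees; the focal length in pixels is half the picture's height over the tangent of half this angle, whatever the lens; pixels are square), "cx", "cy" (the principal point, pixels), "k1" (the pictures are not rectified: a ray, as slopes to the right and down, at radius r is drawn at 1 + k1 r^2 times it, then the intrinsics apply), "view" (4x4, takes a point from world to camera coordinates); the wrist camera has in their place "mount" (4x4, takes a point from camera to tool coordinates, whose origin is the TCP and whose axes are the flange's). Camera axes: x right, y up, looking along -z (the intrinsics and any distortion apply to the point x, -y, -z); pixel columns grow to the right and rows downward; lengths in m; the calibration is good to about 2 mm. A picture is of the moment at which its call begins: read the wrist's pose just before it. There is no depth.
- close_job(): hands the job in; it is judged then, once.
The state is a dict: "t": time; "q": joint angles; "qvel": joint speeds; "joint_torque": joint torques, N m; "ee_pos": TCP position; "eef_rot": TCP orientation; "wrist_force": force on the tool from outside, world axes, zero at the start; "torque": the same for the moment, N m; "gripper_width": opening from 0.0 (shut) to 1.0 (fully open); "finger_force": force on a finger pad.
Only numpy, scipy, OpenCV 4.12 (cv2) and the standard library are available. Lean on these libraries where they do the work, as an engineer would, in place of code of your own. Each camera call takes 0.05 s, during which the arm holds its last target. There are 200 camera calls.

## Working session

There is one attempt and no reset: what is moved stays moved. The work goes in short steps, Python scripts to look and compute and a tool call to move; the robot and the scene stay as the last step left them, time stands still between calls to the robot, and variables do not carry over. Pictures are saved under pics/ and viewed, at most 18 in all, crops included, and the job is handed in when it is done.

Besides the shell and the picture viewer there is one more tool, called after ">>>" in YAML: its name, and indented under it one key for each argument. play_rows: Moves the arm, as the interface text tells. Its arguments: {"type":"object","properties":{"targets":{"type":"array","items":{"type":"array"}},"grip_force":{"type":"number"}},"required":["targets"]}

```bash
mkdir -p pics; ls; python3 - <<'E'
from bench import *
import cv2,json
print(get_obs())
for n in ["scene","side","wrist"]:
    c=capture(n); cv2.imwrite(f"pics/{n}0.png",c["img"][:,:,::-1])
    print({k:(v.tolist() if hasattr(v,'tolist') else v) for k,v in c.items() if k!="img"})
E
```

```text
pics
{'t': 0.0, 'q': array([-4.80240369, 33.03205285,  1.42159049, 82.38777955, -0.85963702,
       64.68681425, -3.23699675]), 'qvel': array([-0.10534786, -0.01979666, -0.05705867, -0.18349374,  0.01785729,
       -0.02054702,  0.0823587 ]), 'joint_torque': array([ 1.10782021e-03, -7.65753937e+01,  2.25157209e+00, -2.85965914e+01,
        1.54639565e-02,  1.25475466e-02,  7.09064329e-05]), 'ee_pos': array([6.74531205e-01, 3.67578921e-05, 2.30440764e-01]), 'eef_rot': array([-1.79903965e+02,  3.81809771e-03,  9.00046493e+01]), 'wrist_force': array([ 0.20370174,  0.33457785, -0.01895772]), 'torque': array([-0.01166497, -0.0290022 , -0.03619332]), 'finger_force': 0.0, 'gripper_width': 0.997704678436831}
{'vertical_fov': 52.713004404486014, 'cx': 273.37877478144054, 'cy': 210.94681288327797, 'k1': 0.030949135809564706, 'view': [[0.8979359424126713, -0.44012598748612564, -0.00039807390014978325, -0.461972079926026], [0.27474968543849787, 0.5598315904270105, 0.7817296212319258, -0.14539627906760572], [-0.34383666714722805, -0.7020524948316375, 0.6236173833575838, -1.3841065788231641], [0.0, 0.0, 0.0, 1.0]]}
{'vertical_fov': 52.19595967536753, 'cx': 281.828412492003, 'cy': 208.5050462379213, 'k1': 0.022035483042921213, 'view': [[0.8174621110981841, -0.5759680082298201, 0.004068220086744275, -0.4350474620657765], [0.2486568424236165, 0.3592680483969662, 0.8994977732695907, -0.16712974751493115], [-0.5195435223682585, -0.7342937579040213, 0.4369064035561551, -0.954846500214291], [0.0, 0.0, 0.0, 1.0]]}
{'vertical_fov': 61.39999650317125, 'cx': 277.84038765963186, 'cy': 206.32839977170468, 'k1': -0.08943441312804394, 'mount': [[-0.00043526128031927435, 0.9537411669775003, 0.30062866955766543, 0.07698118987996842], [0.9999999008536988, 0.0003868608098966694, 0.0002205250649365226, -0.0003995370406472132], [9.40223821971275e-05, 0.30062873573746723, -0.9537412408031235, -0.14337328487253373], [0.0, 0.0, 0.0, 1.0]]}
```

View pics/scene0.png

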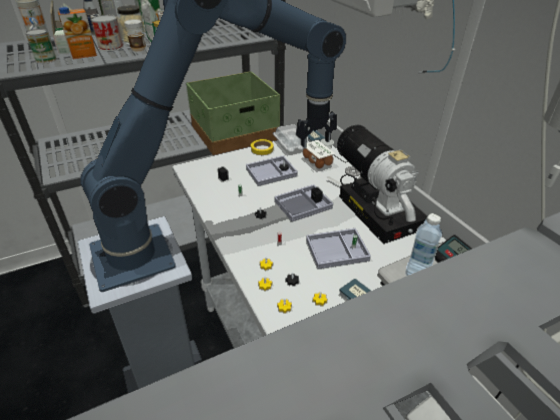

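View pics/wrist0.png

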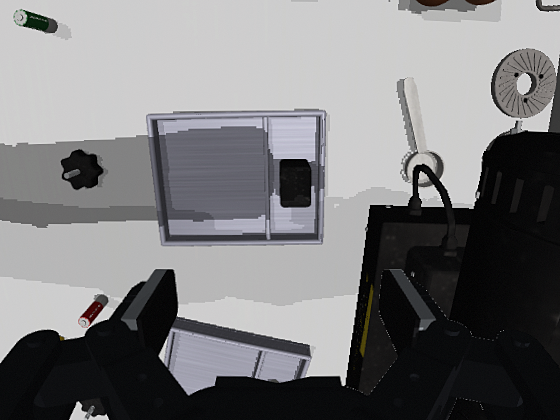

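View pics/side0.png

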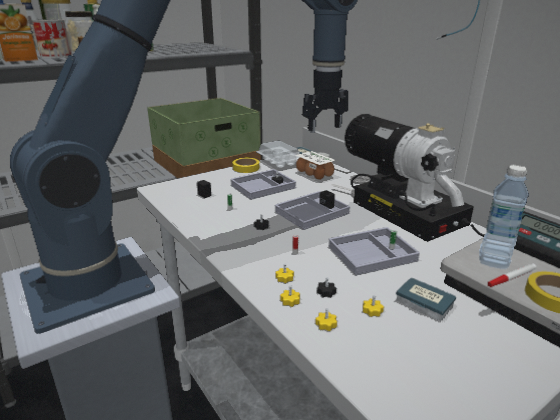

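The side view shows the knob tray at (264,184), the adapter tray at (312,208) and the cell tray at (373,249). The loose parts and what each could be confused with:
- **Adapter:** (204,188). The sample at (327,199) is fixed.
- **Green cell:** (229,201). The sample at (393,238) is fixed.
- **Red cell:** (295,243).
- **Black knobs:** (262,223) and (326,288). The yellow ones at (285,274), (290,297), (326,320) and (373,306) are look-alikes. The sample is at (278,180), and there is also a knob on the mill.
- **Bystanders:** tape at (246,165) and tin at (426,296).

Next I work out rough positions.

```bash
cat > h.py <<'E'
from bench import *
import numpy as np, cv2, pickle
from scipy.spatial.transform import Rotation as R
def shot(name,fn):
    o=get_obs(); c=capture(name); c["ee"]=(o["ee_pos"],o["eef_rot"]); c["name"]=name
    cv2.imwrite(f"pics/{fn}.png",c["img"][:,:,::-1]); pickle.dump(c,open(f"{fn}.pkl","wb")); return c
def load(fn): return pickle.load(open(f"{fn}.pkl","rb"))
def ctow(c):
    if c["name"]!="wrist": return np.linalg.inv(c["view"])
    T=np.eye(4); T[:3,:3]=R.from_euler("xyz",c["ee"][1],degrees=True).as_matrix(); T[:3,3]=c["ee"][0]
    return T@np.array(c["mount"])
def K(c):
    f=210/np.tan(np.radians(c["vertical_fov"]/2)); return np.array([[f,0,c["cx"]],[0,f,c["cy"]],[0,0,1]])
def at(c,uv,z):
    "pixels -> world xy on the plane z"
    d=np.array([c["k1"],0,0,0,0]); p=cv2.undistortPoints(np.array(uv,float).reshape(-1,1,2),K(c),d).reshape(-1,2)
    T=ctow(c); r=np.c_[p[:,0],-p[:,1],-np.ones(len(p))]@T[:3,:3].T; o=T[:3,3]
    return (o+r*((z-o[2])/r[:,2])[:,None])[:,:2]
def px(c,P):
    T=np.linalg.inv(ctow(c)); q=np.array(P,float)@T[:3,:3].T+T[:3,3]; q=q*[1,-1,-1]
    return cv2.projectPoints(q,np.zeros(3),np.zeros(3),K(c),np.array([c["k1"],0,0,0,0]))[0].reshape(-1,2)
E
python3 - <<'E'
from h import *
np.set_printoptions(precision=3,suppress=True)
c=shot("side","side1")
print("adapter,green,knob1,red,knob2",at(c,[[204,196],[229,208],[262,226],[295,250],[326,291]],0))
print("trays mid knob, adapter, cell",at(c,[[264,184],[312,208],[373,249]],.02))
print("tape tin",at(c,[[246,165],[426,296]],.02), "yellow",at(c,[[285,274],[290,297],[326,320],[373,306]],0.01))
E
```

```text
adapter,green,knob1,red,knob2 [[ 0.425  0.283]
 [ 0.448  0.159]
 [ 0.468  0.005]
 [ 0.467 -0.151]
 [ 0.42  -0.326]]
trays mid knob, adapter, cell [[ 0.613  0.218]
 [ 0.629 -0.016]
 [ 0.607 -0.282]]
tape tin [[ 0.658  0.408]
 [ 0.561 -0.476]] yellow [[ 0.376 -0.234]
 [ 0.336 -0.308]
 [ 0.351 -0.406]
 [ 0.457 -0.428]]
```

>>> play_rows:
  targets:
    - [[0,0,0],[-0.3,-0.07,0],0.085]
    - [[0,0,0],[-0.3,-0.07,0],0.085]
    - [[0,0,0],[-0.3,-0.07,0],0.085]
    - [[0,0,0],[-0.3,-0.07,0],0.085]
    - [[0,0,0],[-0.3,-0.07,0],0.085]
    - [[0,0,0],[-0.3,-0.07,0],0.085]
    - [[0,0,0],[-0.3,-0.07,0],0.085]
    - [[0,0,0],[-0.3,-0.07,0],0.085]
    - [[0,0,0],[-0.3,-0.07,0],0.085]
    - [[0,0,0],[-0.3,-0.07,0],0.085]

```text
t: 1.2
ee_pos: [0.6059, -0.2976, 0.2312]
eef_rot: [180.0, -0.1, 90.2]
wrist_force: [0.8, 0.3, -0.2]
gripper_width: 0.994
finger_force: 0.0
```

```bash
python3 - <<'E'
from h import *
print(get_obs()["ee_pos"],get_obs()["qvel"].max())
c=shot("wrist","w1")
cv2.imwrite("pics/w1b.png",cv2.resize(c["img"][:300,:,::-1],None,fx=1.42,fy=1.42,interpolation=cv2.INTER_CUBIC))
E
```

```text
[ 0.60593608 -0.29755301  0.23119117] 0.3358416390215931
```

View pics/w1b.png

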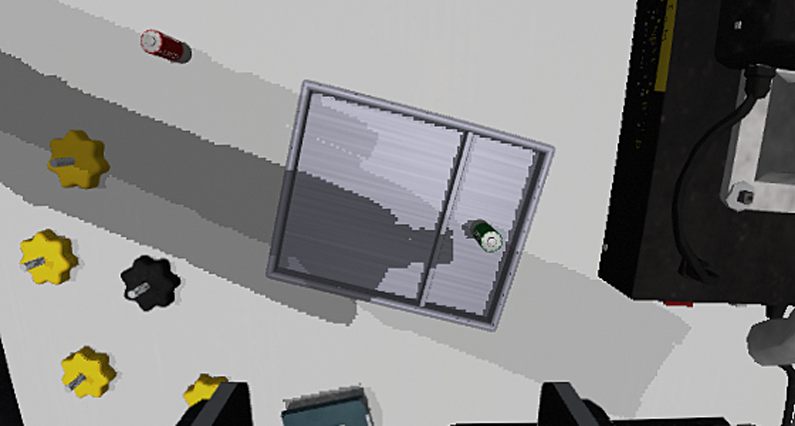

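Red cell (zoomed 152,43), black knob_2 (151,283), cell tray corners (305,82), (553,149), (494,328), (268,276). The yellow knobs are to be avoided. Now I look at the left half.

>>> play_rows:
  targets:
    - [[0,0,0],[0.42,0,0],0.085]
    - [[0,0,0],[0.42,0,0],0.085]
    - [[0,0,0],[0.42,0,0],0.085]
    - [[0,0,0],[0.42,0,0],0.085]
    - [[0,0,0],[0.42,0,0],0.085]
    - [[0,0,0],[0.42,0,0],0.085]
    - [[0,0,0],[0.42,0,0],0.085]
    - [[0,0,0],[0.42,0,0],0.085]
    - [[0,0,0],[0.42,0,0],0.085]
    - [[0,0,0],[0.42,0,0],0.085]

```text
t: 2.25
ee_pos: [0.604, 0.1268, 0.2312]
eef_rot: [-180.0, -0.2, 90.5]
wrist_force: [-0.5, -0.2, -0.2]
gripper_width: 1.001
finger_force: 0.0
```

```bash
python3 - <<'E'
from h import *
c=shot("wrist","w2")
cv2.imwrite("pics/w2b.png",cv2.resize(c["img"][:300,:,::-1],None,fx=1.42,fy=1.42,interpolation=cv2.INTER_CUBIC))
E
```

```text
(no output)
```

View pics/w2b.png

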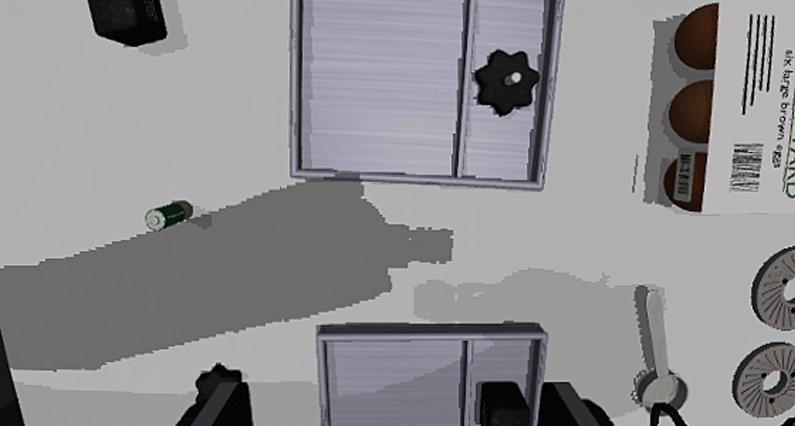

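Green cell top at (156,218); the adapter and knob tray are cut off at the top. I take one more step left.

>>> play_rows:
  targets:
    - [[0,0,0],[0.12,0,0],0.085]
    - [[0,0,0],[0.12,0,0],0.085]
    - [[0,0,0],[0.12,0,0],0.085]
    - [[0,0,0],[0.12,0,0],0.085]
    - [[0,0,0],[0.12,0,0],0.085]

```text
t: 2.8
ee_pos: [0.6052, 0.2385, 0.2312]
eef_rot: [180.0, 0.1, 90.0]
wrist_force: [0.6, -0.7, 1.1]
gripper_width: 0.996
finger_force: 0.0
```

```bash
python3 - <<'E'
from h import *
c=shot("wrist","w3")
cv2.imwrite("pics/w3b.png",cv2.resize(c["img"][:300,:,::-1],None,fx=1.42,fy=1.42,interpolation=cv2.INTER_CUBIC))
E
```

```text
(no output)
```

View pics/w3b.png

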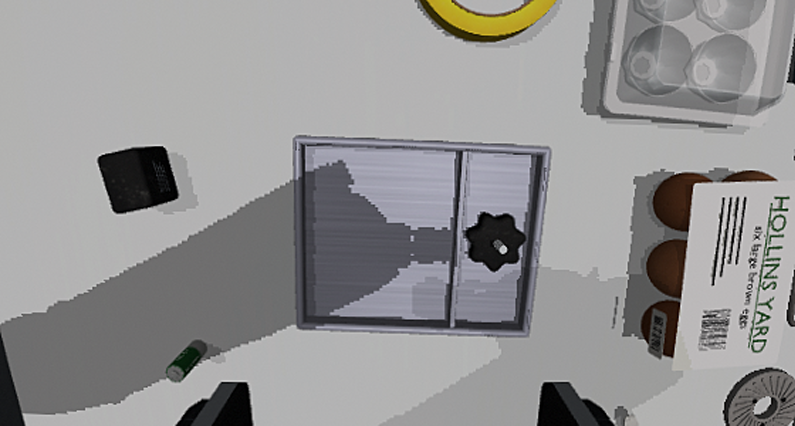

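```bash
python3 - <<'E'
from h import *
c=load("w3"); c["img"]=cv2.imread("pics/wrist0.png")[:,:,::-1]; c["ee"]=(np.array([.67453,.00004,.23044]),np.array([-179.904,.004,90.005])); pickle.dump(c,open("w0.pkl","wb"))
def crop(n,u,v,w=64,h=64):
    i=load(n)["img"][v:v+h,u:u+w,::-1].astype(float); i=np.clip(255*(i/255)**.5,0,255).astype(np.uint8)
    return cv2.resize(i,(384,384*h//w),interpolation=cv2.INTER_CUBIC)[:288]
E=lambda n,u,v:crop(n,u,v,64,48)
m=np.vstack([np.hstack([E("w3",65,100),E("w1",76,175)]),np.hstack([E("w0",50,145),E("w1",85,10)])])
cv2.imwrite("pics/m1.png",m)
E
```

```text
(no output)
```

View pics/m1.png

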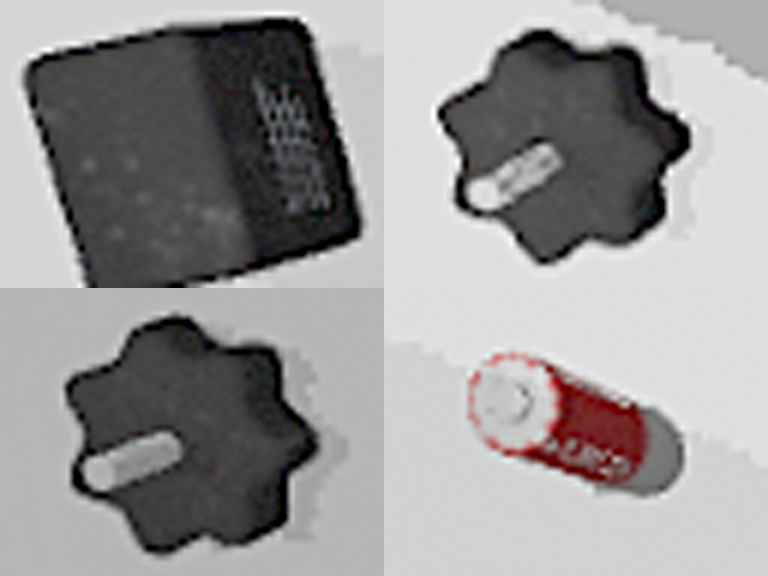

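```bash
python3 - <<'E'
from h import *
np.set_printoptions(precision=4,suppress=True)
w0,w1,w2,w3=map(load,["w0","w1","w2","w3"])
print("adapter top TL TR BR BL\n",at(w3,[[70,111],[97,105],[107,144.2],[79.6,150]],.046),"\nbase",at(w3,[[117.5,103.7],[125.3,139.2]],0))
for n,c,b,t,box in [("knob2",w1,[103.7,200.3],[92,207],(82,172,132,222)),("knob1",w0,[78.7,171.2],[66.7,176.2],(56,143,108,195))]:
    u0,v0,u1,v1=box; m=(c["img"].max(2)<70)[v0:v1,u0:u1]|(cv2.GaussianBlur(c["img"],(0,0),1).max(2)<70)[v0:v1,u0:u1]
    m=m.astype(np.uint8); cs=max(cv2.findContours(m,0,1)[0],key=cv2.contourArea); P=at(c,cs.reshape(-1,2)+[u0,v0],.010)
    ctr=cv2.minEnclosingCircle((P*1e3).astype(np.float32)); o=np.array(ctr[0])/1e3
    g=np.linspace(-np.pi,np.pi,720); d=P-o; a=np.arctan2(d[:,1],d[:,0]); k=np.argsort(a); r=np.interp(g,a[k],np.hypot(*d.T)[k],period=2*np.pi)
    f={n:np.abs(np.mean(r*np.exp(-1j*n*g)))*1e3 for n in (5,6,7,8)}; N=max(f,key=f.get)
    print(n,"base",at(c,[b],.016),"tip",at(c,[t],.038),"circle mm",ctr,N,f,"lobe dir deg",np.degrees(-np.angle(np.mean(r*np.exp(-1j*N*g)))/N)*-1 if 0 else np.degrees(np.angle(np.mean(r*np.exp(1j*N*g)))/N)) 
print("red",at(w1,[[106.3,29]],.05),"green",at(w2,[[109.9,153.5]],.05),at(w3,[[125.4,263.4]],.05))
X=np.array([[-59,69],[115,69],[115,-69],[-59,-69]])/1e3
for n,c,uv in [("knobtray",w3,np.array([[294,136],[551,147],[528,336],[297,329]])/1.42),("adtray",w0,[[149,113],[326,109],[323,244],[163,245]]),("celltray",w1,np.array([[305,82],[553,149],[494,328],[268,276]])/1.42)]:
    P=at(c,uv,.025); q,p=P-P.mean(0),X-X.mean(0)
    th=np.arctan2((p[:,0]*q[:,1]-p[:,1]*q[:,0]).sum(),(p*q).sum()); Rm=np.array([[np.cos(th),-np.sin(th)],[np.sin(th),np.cos(th)]])
    print(n,P.mean(0)-Rm@X.mean(0),np.degrees(th),"resid mm",1e3*(q-p@Rm.T))
E
```

```text
adapter top TL TR BR BL
 [[0.411  0.3051]
 [0.4383 0.3097]
 [0.4434 0.2734]
 [0.4151 0.2684]] 
base [[0.4376 0.3096]
 [0.4418 0.2725]]
knob2 base [[ 0.4172 -0.3269]] tip [[ 0.4151 -0.3276]] circle mm ((416.076904296875, -327.8450012207031), 24.4517822265625) 7 {5: np.float64(0.41049807580017506), 6: np.float64(0.08632178128877259), 7: np.float64(0.7577242391433638), 8: np.float64(0.13900328302817191)} lobe dir deg 0.8968343035422355
knob1 base [[0.4623 0.0033]] tip [[0.4616 0.0028]] circle mm ((461.6333312988281, 2.5010275840759277), 24.903562545776367) 7 {5: np.float64(0.3482950432152008), 6: np.float64(0.1282870185058691), 7: np.float64(0.7024936108822241), 8: np.float64(0.27259471286619996)} lobe dir deg -6.737862495972511
red [[ 0.4564 -0.1618]] green [[0.4453 0.1526]] [[0.4468 0.1511]]
knobtray [0.5934 0.2441] -2.1920930984284066 resid mm [[ 0.2332  0.4071]
 [ 0.0969  0.1915]
 [-0.1065  0.0525]
 [-0.2236 -0.6511]]
adtray [ 0.6069 -0.0066] 0.6802552306086184 resid mm [[ 1.3593  0.4806]
 [-1.1977  1.1749]
 [-0.6293 -1.0528]
 [ 0.4677 -0.6027]]
celltray [ 0.5862 -0.2655] -13.922255332146241 resid mm [[ 0.9838 -1.3035]
 [-1.3156 -1.4491]
 [-1.0273  2.3079]
 [ 1.3591  0.4448]]
```

Measured estimates, with yaw fits for the trays:

| Item | x, y (m) | Note |
|---|---|---|
| adapter | 0.427, 0.289 | turned about 8° |
| knob_1 | 0.462, 0.003 | |
| knob_2 | 0.416, -0.327 | |
| green cell | 0.446, 0.152 | |
| red cell | 0.456, -0.162 | |

The crop confirms the black knobs, the red cell and the adapter. I start with the adapter.

>>> play_rows:
  targets:
    - [[0,0,-0.14],[0.049,-0.178,0.05],0.07]
    - [[0,0,-0.14],[0.049,-0.178,0.13],0.07]
    - [[0,0,-0.14],[0.049,-0.178,0.13],0.07]
    - [[0,0,-0.14],[0.049,-0.178,0.13],0.07]
    - [[0,0,-0.14],[0.049,-0.178,0.13],0.07]
    - [[0,0,-0.14],[0.049,-0.178,0.13],0.07]
    - [[0,0,-0.14],[0.049,-0.178,0.13],0.07]
    - [[0,0,-0.14],[0.049,-0.178,0.13],0.07]
  grip_force: 40

```text
t: 3.65
ee_pos: [0.429, 0.288, 0.1022]
eef_rot: [179.9, -0.0, 97.9]
wrist_force: [0.8, 0.1, -0.1]
gripper_width: 0.814
finger_force: 0.0
```

```bash
python3 - <<'E'
from h import *
i=shot("wrist","w4"); s=shot("side","s4")
cv2.imwrite("pics/m2.png",np.hstack([cv2.resize(i["img"][:,:,::-1],(400,300)),cv2.resize(s["img"][130:270,120:307,::-1],(400,300))]))
E
```

```text
(no output)
```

View pics/m2.png

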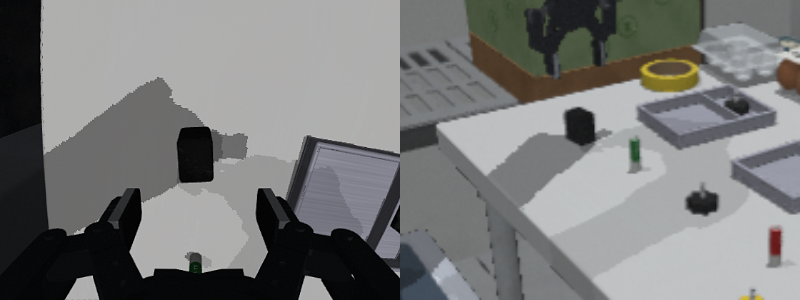

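```bash
python3 - <<'E'
from h import *
np.set_printoptions(precision=4,suppress=True)
c=load("w4"); x,y,z=c["ee"][0]; print(c["ee"])
print(px(c,[[x,y,z],[x,y,.046],[x,y,0],[.427,.289,.046]])*400/560)
print(at(c,[[x*1.4,y*1.4] for x,y in [(178,128),(211,127),(212,182),(181,183)]],.046))
E
```

```text
(array([0.429 , 0.288 , 0.1022]), array([179.8758,  -0.0122,  97.8662]))
[[199.1008 195.2044]
 [198.8121 163.3469]
 [198.6643 147.0635]
 [196.5927 161.9786]]
[[0.4081 0.316 ]
 [0.4345 0.3205]
 [0.4427 0.2724]
 [0.4162 0.2678]]
```

>>> play_rows:
  targets:
    - [[0,0,0],[0,0,0.03],0.07]
    - [[0,0,0],[0,0,0.055],0.07]
    - [[0,0,0],[0,0,0.075],0.07]
    - [[0,0,0],[0,0,0.089],0.07]
    - [[0,0,0],[0,0,0.089],0.07]
    - [[0,0,0],[0,0,0.089],0.025]
    - [[0,0,0],[0,0,0.089],0.025]
    - [[0,0,0],[0,0,0.089],0.025]
    - [[0,0,0],[0,0,0.089],0.025]
    - [[0,0,0],[0,0,0.089],0.025]

```text
t: 4.75
ee_pos: [0.4277, 0.2893, 0.0134]
eef_rot: [179.9, -0.0, 98.0]
wrist_force: [0.1, -1.5, 7.2]
gripper_width: 0.351
finger_force: 39.8
```

>>> play_rows:
  targets:
    - [[0,0,0],[0,0,0],0.025]
    - [[0,0,0],[0,0,0],0.025]
    - [[0,0,0],[0,0,-0.03],0.025]
    - [[0,0,0],[0,0,-0.07],0.025]
    - [[0,0,0],[0,0,-0.11],0.025]
    - [[0,0,0],[0,0,-0.14],0.025]
    - [[0,0,0],[0,0,-0.14],0.025]
    - [[0,0,0],[0,0,-0.14],0.025]

```text
t: 5.55
ee_pos: [0.4272, 0.2891, 0.1531]
eef_rot: [179.9, -0.1, 98.0]
wrist_force: [-0.0, 0.3, -1.3]
gripper_width: 0.349
finger_force: 40.0
```

>>> play_rows:
  targets:
    - [[0,0,0.128],[-0.318,0.137,0],0.025]
    - [[0,0,0.128],[-0.318,0.137,0],0.025]
    - [[0,0,0.128],[-0.318,0.137,0],0.025]
    - [[0,0,0.128],[-0.318,0.137,0],0.025]
    - [[0,0,0.128],[-0.318,0.137,0],0.025]
    - [[0,0,0.128],[-0.318,0.137,0],0.025]
    - [[0,0,0.128],[-0.318,0.137,0],0.025]
    - [[0,0,0.128],[-0.318,0.137,0],0.025]
    - [[0,0,0.128],[-0.318,0.137,0],0.025]
    - [[0,0,0.128],[-0.318,0.137,0],0.025]

```text
t: 6.55
ee_pos: [0.606, -0.0055, 0.151]
eef_rot: [-179.9, -0.0, 90.8]
wrist_force: [-0.5, -0.0, -1.3]
gripper_width: 0.34
finger_force: 40.0
```

>>> play_rows:
  targets:
    - [[0,0,0],[0,0,0.04],0.025]
    - [[0,0,0],[0,0,0.08],0.025]
    - [[0,0,0],[0,0,0.1],0.025]
    - [[0,0,0],[0,0,0.115],0.025]
    - [[0,0,0],[0,0,0.123],0.025]
    - [[0,0,0],[0,0,0.128],0.025]
    - [[0,0,0],[0,0,0.132],0.025]
    - [[0,0,0],[0,0,0.135],0.025]
    - [[0,0,0],[0,0,0.136],0.025]
    - [[0,0,0],[0,0,0.136],0.025]

```text
t: 7.55
ee_pos: [0.6074, -0.0065, 0.0174]
eef_rot: [179.9, -0.0, 90.7]
wrist_force: [-2.5, 0.1, 5.5]
gripper_width: 0.345
finger_force: 40.7
```

>>> play_rows:
  targets:
    - [[0,0,0],[0,0,0],0.035]
    - [[0,0,0],[0,0,0],0.045]
    - [[0,0,0],[0,0,0],0.055]
    - [[0,0,0],[0,0,0],0.055]
    - [[0,0,0],[0,0,-0.03],0.055]
    - [[0,0,0],[0,0,-0.07],0.055]
    - [[0,0,0],[0,0,-0.11],0.06]
    - [[0,0,0],[0,0,-0.11],0.06]
  grip_force: 30

```text
t: 8.35
ee_pos: [0.6101, -0.0069, 0.1316]
eef_rot: [179.5, -0.0, 90.7]
wrist_force: [0.7, -0.2, 0.0]
gripper_width: 0.704
finger_force: 0.0
```

```bash
cat > plan.py <<'E'
# from world pose to world pose -> turn about tool z (rad), shift in tool axes, and the pose the rounded numbers give
import numpy as np,sys
def leg(p,q):
    y=np.radians(p[3]); tx=np.array([np.cos(y),np.sin(y)]); ty=np.array([np.sin(y),-np.cos(y)]); d=np.subtract(q[:2],p[:2])
    t=round(-np.radians(q[3]-p[3]),2); a,b,c=round(tx@d,3),round(ty@d,3),round(p[2]-q[2],3)
    e=p[:2]+a*tx+b*ty; return [[0,0,t],[a,b,c]],(round(e[0],4),round(e[1],4),round(p[2]-c,4),round(p[3]-np.degrees(t),2))
def tray(o,yaw,x,y):
    r=np.radians(yaw); return (o[0]+x*np.cos(r)-y*np.sin(r),o[1]+x*np.sin(r)+y*np.cos(r))
KT=((.5934,.2441),-2.2); CT=((.5862,-.2655),-13.9)
E
python3 - <<'E'
from plan import *
p=(.607,-.007,.126,90.7)
W=[("k1 above",(.462,.003,.10,83.3)),("k1 down",(.462,.003,.004,83.3)),("up",(.462,.003,.14,83.3)),("bay",(*tray(*KT,0,32),.14,87.8)),("dn",(*tray(*KT,0,32),.008,87.8)),("up",(*tray(*KT,0,32),.14,87.8)),
("k2 above",(.416,-.327,.14,116.6)),("dn",(.416,-.327,.004,116.6)),("up",(.416,-.327,.14,116.6)),("bay",(*tray(*KT,0,-32),.14,87.8)),("dn",(*tray(*KT,0,-32),.008,87.8)),("up",(*tray(*KT,0,-32),.14,87.8)),
("green",(.446,.152,.1,90)),("dn",(.446,.152,.01,90)),("up",(.446,.152,.14,90)),("bay",(*tray(*CT,-5,30),.14,76.1)),("dn",(*tray(*CT,-5,30),.014,76.1)),("up",(*tray(*CT,-5,30),.14,76.1)),
("red",(.4565,-.162,.1,90)),("dn",(.4565,-.162,.01,90)),("up",(.4565,-.162,.14,90)),("bay",(*tray(*CT,-5,-30),.14,76.1)),("dn",(*tray(*CT,-5,-30),.014,76.1)),("up",(*tray(*CT,-5,-30),.14,76.1))]
for n,q in W:
    r,p=leg(p,q); print(n,r,p)
from h import *
c=shot("wrist","w5"); cv2.imwrite("pics/w5.png",c["img"][:,:,::-1])
E
```

```text
k1 above [[0, 0, np.float64(0.13)], [np.float64(0.012), np.float64(-0.145), 0.026]] (np.float64(0.4619), np.float64(0.0032), 0.1, np.float64(83.25))
k1 down [[0, 0, np.float64(-0.0)], [np.float64(-0.0), np.float64(0.0), 0.096]] (np.float64(0.4619), np.float64(0.0032), 0.004, np.float64(83.25))
up [[0, 0, np.float64(-0.0)], [np.float64(-0.0), np.float64(0.0), -0.136]] (np.float64(0.4619), np.float64(0.0032), 0.14, np.float64(83.25))
bay [[0, 0, np.float64(-0.08)], [np.float64(32.154), np.float64(-2.436), 0.0]] (np.float64(1.8221), np.float64(32.2206), 0.14, np.float64(87.83))
dn [[0, 0, np.float64(0.0)], [np.float64(-0.0), np.float64(-0.0), 0.132]] (np.float64(1.8221), np.float64(32.2206), 0.008, np.float64(87.83))
up [[0, 0, np.float64(0.0)], [np.float64(-0.0), np.float64(-0.0), -0.132]] (np.float64(1.8221), np.float64(32.2206), 0.14, np.float64(87.83))
k2 above [[0, 0, np.float64(-0.5)], [np.float64(-32.578), np.float64(-0.173), 0.0]] (np.float64(0.4157), np.float64(-0.3275), 0.14, np.float64(116.48))
dn [[0, 0, np.float64(-0.0)], [np.float64(0.0), np.float64(0.0), 0.136]] (np.float
[... 1651 characters left out ...]
.float64(0.0)], [np.float64(0.0), np.float64(-0.0), 0.09]] (np.float64(0.4569), np.float64(-0.1621), 0.01, np.float64(90.12))
up [[0, 0, np.float64(0.0)], [np.float64(0.0), np.float64(-0.0), -0.13]] (np.float64(0.4569), np.float64(-0.1621), 0.14, np.float64(90.12))
bay [[0, 0, np.float64(0.24)], [np.float64(-27.999), np.float64(-11.99), 0.0]] (np.float64(-11.4744), np.float64(-28.1862), 0.14, np.float64(76.37))
dn [[0, 0, np.float64(0.0)], [np.float64(0.0), np.float64(0.0), 0.126]] (np.float64(-11.4744), np.float64(-28.1862), 0.014, np.float64(76.37))
up [[0, 0, np.float64(0.0)], [np.float64(0.0), np.float64(0.0), -0.126]] (np.float64(-11.4744), np.float64(-28.1862), 0.14, np.float64(76.37))
```

View pics/w5.png

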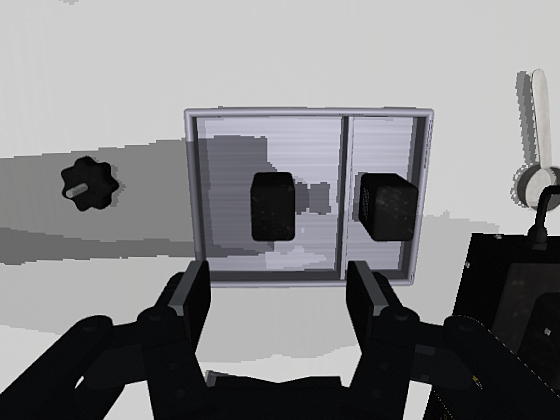

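The adapter stands upright in its bay at (272,206), and knob_1 is at (91,184). I fix the mm units in the plan and go for knob_1.

```bash
sed -i 's/r=np.radians(yaw); return/r=np.radians(yaw); x,y=x\/1e3,y\/1e3; return/' plan.py
python3 - <<'E'
from plan import *
p=(.607,-.007,.126,90.7)
W=[("k1 above",(.462,.003,.10,83.3)),("bay",(*tray(*KT,0,32),.14,87.8)),
("k2 above",(.416,-.327,.14,116.6)),("bay",(*tray(*KT,0,-32),.14,87.8)),
("green",(.446,.152,.1,90)),("bay",(*tray(*CT,-5,30),.14,76.1)),
("red",(.4565,-.162,.1,90)),("bay",(*tray(*CT,-5,-30),.14,76.1))]
for n,q in W:
    r,p=leg(p,q); print(n,*map(lambda v:[float(x) for x in v],(*r,p))); p=(*p[:2],.14,p[3])
E
```

```text
k1 above [0.0, 0.0, 0.13] [0.012, -0.145, 0.026] [0.4619, 0.0032, 0.1, 83.25]
bay [0.0, 0.0, -0.08] [0.287, 0.1, 0.0] [0.5949, 0.2765, 0.14, 87.83]
k2 above [0.0, 0.0, -0.5] [-0.61, -0.156, 0.0] [0.4159, -0.3272, 0.14, 116.48]
bay [0.0, 0.0, 0.5] [0.404, 0.398, 0.0] [0.592, 0.2119, 0.14, 87.83]
green [0.0, 0.0, -0.04] [-0.065, -0.144, 0.04] [0.4456, 0.1524, 0.1, 90.12]
bay [0.0, 0.0, 0.24] [-0.388, 0.142, 0.0] [0.5884, -0.2353, 0.14, 76.37]
red [0.0, 0.0, -0.24] [0.04, -0.145, 0.04] [0.4569, -0.1623, 0.1, 90.12]
bay [0.0, 0.0, 0.24] [-0.131, 0.117, 0.0] [0.5742, -0.2931, 0.14, 76.37]
```

>>> play_rows:
  targets:
    - [[0,0,0.13],[0.012,-0.145,0.026],0.06]
    - [[0,0,0.13],[0.012,-0.145,0.026],0.06]
    - [[0,0,0.13],[0.012,-0.145,0.026],0.06]
    - [[0,0,0.13],[0.012,-0.145,0.026],0.06]
    - [[0,0,0.13],[0.012,-0.145,0.026],0.06]
    - [[0,0,0.13],[0.012,-0.145,0.026],0.06]

```text
t: 9.0
ee_pos: [0.4632, 0.0036, 0.1002]
eef_rot: [179.9, -0.0, 83.2]
wrist_force: [0.7, -0.2, -0.1]
gripper_width: 0.703
finger_force: 0.0
```

>>> play_rows:
  targets:
    - [[0,0,0],[0,0,0.03],0.06]
    - [[0,0,0],[0,0,0.06],0.06]
    - [[0,0,0],[0,0,0.08],0.06]
    - [[0,0,0],[0,0,0.09],0.06]
    - [[0,0,0],[0,0,0.096],0.06]
    - [[0,0,0],[0,0,0.096],0.06]
    - [[0,0,0],[0,0,0.096],0.035]
    - [[0,0,0],[0,0,0.096],0.035]
    - [[0,0,0],[0,0,0.096],0.035]
    - [[0,0,0],[0,0,0.096],0.035]

```text
t: 10.0
ee_pos: [0.4622, 0.0035, 0.0053]
eef_rot: [179.9, -0.0, 83.2]
wrist_force: [-1.9, 0.4, 6.8]
gripper_width: 0.464
finger_force: 30.2
```

>>> play_rows:
  targets:
    - [[0,0,0],[0,0,0],0.035]
    - [[0,0,0],[0,0,-0.03],0.035]
    - [[0,0,0],[0,0,-0.07],0.035]
    - [[0,0,0],[0,0,-0.11],0.035]
    - [[0,0,0],[0,0,-0.136],0.035]
    - [[0,0,0],[0,0,-0.136],0.035]

```text
t: 10.6
ee_pos: [0.464, 0.0035, 0.1442]
eef_rot: [179.6, -0.1, 83.2]
wrist_force: [0.4, -0.3, 0.0]
gripper_width: 0.462
finger_force: 30.5
```

```bash
python3 - <<'E'
from h import *
o=get_obs(); print(o["ee_pos"],o["gripper_width"],o["finger_force"])
s=shot("side","s6"); u,v=map(int,px(s,[o["ee_pos"]])[0])
cv2.imwrite("pics/s6c.png",cv2.resize(s["img"][v-60:v+60,u-80:u+80,::-1],(640,480),interpolation=cv2.INTER_CUBIC))
E
```

```text
[0.46403212 0.00354828 0.14420257] 0.46239046050119204 30.511821316285932
```

View pics/s6c.png

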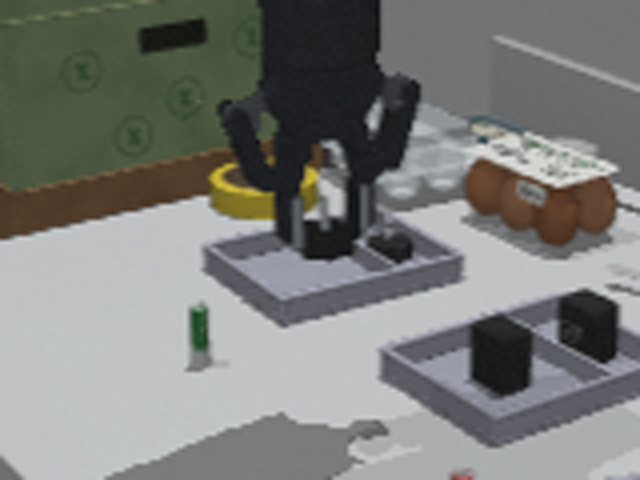

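The knob is held level with its stud up. I carry it to the knob tray.

>>> play_rows:
  targets:
    - [[0,0,-0.08],[0.287,0.1,0],0.035]
    - [[0,0,-0.08],[0.287,0.1,0],0.035]
    - [[0,0,-0.08],[0.287,0.1,0],0.035]
    - [[0,0,-0.08],[0.287,0.1,0],0.035]
    - [[0,0,-0.08],[0.287,0.1,0],0.035]
    - [[0,0,-0.08],[0.287,0.1,0],0.035]
    - [[0,0,-0.08],[0.287,0.1,0],0.035]
    - [[0,0,-0.08],[0.287,0.1,0],0.035]
    - [[0,0,-0.08],[0.287,0.1,0],0.035]

```text
t: 11.55
ee_pos: [0.5944, 0.275, 0.1392]
eef_rot: [-179.9, 0.1, 87.8]
wrist_force: [0.3, -0.9, -0.6]
gripper_width: 0.464
finger_force: 30.5
```

>>> play_rows:
  targets:
    - [[0,0,0],[0,0,0.04],0.035]
    - [[0,0,0],[0,0,0.08],0.035]
    - [[0,0,0],[0,0,0.1],0.035]
    - [[0,0,0],[0,0,0.115],0.035]
    - [[0,0,0],[0,0,0.122],0.035]
    - [[0,0,0],[0,0,0.126],0.035]
    - [[0,0,0],[0,0,0.129],0.035]
    - [[0,0,0],[0,0,0.131],0.035]
    - [[0,0,0],[0,0,0.132],0.035]
    - [[0,0,0],[0,0,0.132],0.035]

```text
t: 12.55
ee_pos: [0.5955, 0.2769, 0.0094]
eef_rot: [179.9, -0.0, 87.8]
wrist_force: [-0.8, -1.3, 4.5]
gripper_width: 0.46
finger_force: 31.1
```

>>> play_rows:
  targets:
    - [[0,0,0],[0,0,0],0.044]
    - [[0,0,0],[0,0,0],0.05]
    - [[0,0,0],[0,0,0],0.056]
    - [[0,0,0],[0,0,0],0.056]
    - [[0,0,0],[0,0,-0.03],0.056]
    - [[0,0,0],[0,0,-0.07],0.056]
    - [[0,0,0],[0,0,-0.11],0.056]
    - [[0,0,0],[0,0,-0.132],0.056]

```text
t: 13.35
ee_pos: [0.5961, 0.2772, 0.1437]
eef_rot: [179.8, -0.1, 87.8]
wrist_force: [0.5, 0.1, 0.4]
gripper_width: 0.657
finger_force: 0.0
```

>>> play_rows:
  targets:
    - [[0,0,0],[-0.4,-0.1,0],0.058]
    - [[0,0,0],[-0.4,-0.1,0],0.058]
    - [[0,0,0],[-0.4,-0.1,0],0.058]
    - [[0,0,0],[-0.4,-0.1,0],0.058]
    - [[0,0,0],[-0.4,-0.1,0],0.058]
    - [[0,0,0],[-0.4,-0.1,0],0.058]
    - [[0,0,0],[-0.4,-0.1,0],0.058]
    - [[0,0,0],[-0.4,-0.1,0],0.058]
    - [[0,0,0],[-0.4,-0.1,0],0.058]
    - [[0,0,0],[-0.4,-0.1,0],0.058]

```text
t: 14.35
ee_pos: [0.4791, -0.1218, 0.1404]
eef_rot: [-180.0, 0.0, 87.5]
wrist_force: [0.4, -0.1, -0.3]
gripper_width: 0.682
finger_force: 0.0
```

>>> play_rows:
  targets:
    - [[0,0,-0.5],[-0.21,-0.056,0],0.058]
    - [[0,0,-0.5],[-0.21,-0.056,0],0.058]
    - [[0,0,-0.5],[-0.21,-0.056,0],0.058]
    - [[0,0,-0.5],[-0.21,-0.056,0],0.058]
    - [[0,0,-0.5],[-0.21,-0.056,0],0.058]
    - [[0,0,-0.5],[-0.21,-0.056,0],0.058]
    - [[0,0,-0.5],[-0.21,-0.056,0],0.058]
    - [[0,0,-0.5],[-0.21,-0.056,0],0.058]

```text
t: 15.15
ee_pos: [0.4173, -0.3246, 0.1403]
eef_rot: [180.0, -0.0, 116.7]
wrist_force: [0.1, 0.3, 0.2]
gripper_width: 0.68
finger_force: 0.0
```

```bash
python3 - <<'E'
from h import *
c=shot("wrist","w7"); P=[.416,-.327]
for (u,v) in px(c,[[*P,.016],[*P,.038]]): cv2.circle(c["img"],(int(u),int(v)),3,(255,0,0),-1)
for (u,v) in px(c,[c["ee"][0]-[0,0,.12]]): cv2.circle(c["img"],(int(u),int(v)),3,(0,255,0),-1)
cv2.imwrite("pics/w7m.png",c["img"][:,:,::-1])
E
```

```text
(no output)
```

View pics/w7m.png

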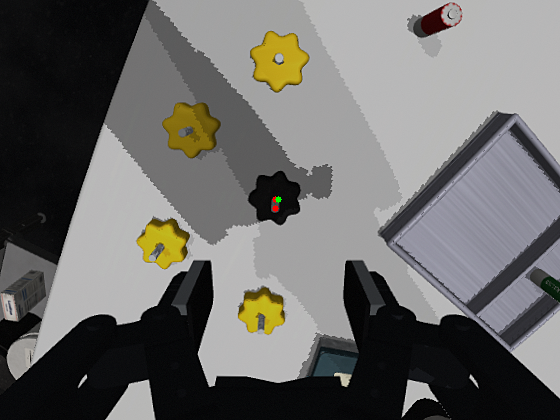

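The aim marks fall on the black knob at (275,197), with the yellow knobs clear of the fingers. I descend.

>>> play_rows:
  targets:
    - [[0,0,0],[0,0,0.04],0.058]
    - [[0,0,0],[0,0,0.08],0.058]
    - [[0,0,0],[0,0,0.11],0.058]
    - [[0,0,0],[0,0,0.127],0.058]
    - [[0,0,0],[0,0,0.136],0.058]
    - [[0,0,0],[0,0,0.136],0.058]
    - [[0,0,0],[0,0,0.136],0.035]
    - [[0,0,0],[0,0,0.136],0.035]
    - [[0,0,0],[0,0,0.136],0.035]
    - [[0,0,0],[0,0,0.136],0.035]

```text
t: 16.2
ee_pos: [0.4167, -0.3271, 0.0054]
eef_rot: [179.9, 0.1, 116.5]
wrist_force: [-0.3, 1.8, 8.0]
gripper_width: 0.461
finger_force: 31.1
```

>>> play_rows:
  targets:
    - [[0,0,0],[0,0,0],0.035]
    - [[0,0,0],[0,0,-0.03],0.035]
    - [[0,0,0],[0,0,-0.07],0.035]
    - [[0,0,0],[0,0,-0.11],0.035]
    - [[0,0,0],[0,0,-0.136],0.035]
    - [[0,0,0],[0,0,-0.136],0.035]

```text
t: 16.8
ee_pos: [0.4176, -0.3283, 0.1444]
eef_rot: [179.8, 0.4, 116.4]
wrist_force: [0.3, 0.4, -0.3]
gripper_width: 0.464
finger_force: 30.5
```

>>> play_rows:
  targets:
    - [[0,0,0],[0.2,0.2,0],0.035]
    - [[0,0,0],[0.2,0.2,0],0.035]
    - [[0,0,0],[0.2,0.2,0],0.035]
    - [[0,0,0],[0.2,0.2,0],0.035]
    - [[0,0,0],[0.2,0.2,0],0.035]
    - [[0,0,0],[0.2,0.2,0],0.035]
    - [[0,0,0],[0.2,0.2,0],0.035]
    - [[0,0,0],[0.2,0.2,0],0.035]

```text
t: 17.6
ee_pos: [0.5055, -0.0582, 0.1399]
eef_rot: [-180.0, -0.0, 116.6]
wrist_force: [-0.9, -0.7, -0.2]
gripper_width: 0.464
finger_force: 30.5
```

>>> play_rows:
  targets:
    - [[0,0,0.5],[0.204,0.198,0],0.035]
    - [[0,0,0.5],[0.204,0.198,0],0.035]
    - [[0,0,0.5],[0.204,0.198,0],0.035]
    - [[0,0,0.5],[0.204,0.198,0],0.035]
    - [[0,0,0.5],[0.204,0.198,0],0.035]
    - [[0,0,0.5],[0.204,0.198,0],0.035]
    - [[0,0,0.5],[0.204,0.198,0],0.035]
    - [[0,0,0.5],[0.204,0.198,0],0.035]
    - [[0,0,0.5],[0.204,0.198,0],0.035]

```text
t: 18.5
ee_pos: [0.5922, 0.2091, 0.14]
eef_rot: [-180.0, 0.1, 87.6]
wrist_force: [-0.2, -1.3, 0.2]
gripper_width: 0.459
finger_force: 30.5
```

```bash
python3 - <<'E'
from h import *
c=shot("wrist","w8"); o=get_obs(); print(o["ee_pos"],o["finger_force"])
cv2.imwrite("pics/w8m.png",c["img"][:,:,::-1])
E
```

```text
[0.5922087  0.20923523 0.14019524] 30.536501678579953
```

View pics/w8m.png

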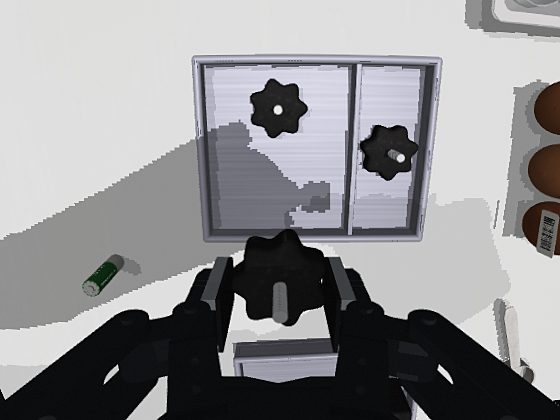

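Knob_1 stands in the bay at (278,108), the place for knob_2 below it is free, and knob_2 is held with its stud up. I lower it.

>>> play_rows:
  targets:
    - [[0,0,0],[0,0,0.04],0.035]
    - [[0,0,0],[0,0,0.08],0.035]
    - [[0,0,0],[0,0,0.1],0.035]
    - [[0,0,0],[0,0,0.115],0.035]
    - [[0,0,0],[0,0,0.122],0.035]
    - [[0,0,0],[0,0,0.126],0.035]
    - [[0,0,0],[0,0,0.129],0.035]
    - [[0,0,0],[0,0,0.131],0.035]
    - [[0,0,0],[0,0,0.132],0.035]
    - [[0,0,0],[0,0,0.132],0.035]

```text
t: 19.55
ee_pos: [0.5926, 0.2123, 0.0095]
eef_rot: [179.9, -0.0, 87.8]
wrist_force: [-1.1, -0.7, 4.9]
gripper_width: 0.458
finger_force: 31.0
```

>>> play_rows:
  targets:
    - [[0,0,0],[0,0,0],0.044]
    - [[0,0,0],[0,0,0],0.05]
    - [[0,0,0],[0,0,0],0.056]
    - [[0,0,0],[0,0,0],0.056]
    - [[0,0,0],[0,0,-0.03],0.056]
    - [[0,0,0],[0,0,-0.07],0.056]
    - [[0,0,0],[0,0,-0.11],0.05]
    - [[0,0,0],[0,0,-0.132],0.04]

```text
t: 20.35
ee_pos: [0.5932, 0.2125, 0.1436]
eef_rot: [179.8, -0.1, 87.8]
wrist_force: [0.3, 0.2, -1.1]
gripper_width: 0.468
finger_force: 0.0
```

>>> play_rows:
  targets:
    - [[0,0,-0.04],[-0.065,-0.144,0],0.04]
    - [[0,0,-0.04],[-0.065,-0.144,0],0.04]
    - [[0,0,-0.04],[-0.065,-0.144,0],0.04]
    - [[0,0,-0.04],[-0.065,-0.144,0],0.04]
    - [[0,0,-0.04],[-0.065,-0.144,0],0.04]
    - [[0,0,-0.04],[-0.065,-0.144,0.04],0.04]
    - [[0,0,-0.04],[-0.065,-0.144,0.04],0.04]
    - [[0,0,-0.04],[-0.065,-0.144,0.04],0.04]

```text
t: 21.15
ee_pos: [0.4464, 0.153, 0.1001]
eef_rot: [-179.9, 0.0, 90.1]
wrist_force: [0.2, -0.1, 0.8]
gripper_width: 0.468
finger_force: 0.0
```

```bash
python3 - <<'E'
from h import *
c=shot("wrist","w9"); P=[.446,.152]
for z in(.05,0):
  for (u,v) in px(c,[[*P,z]]): cv2.circle(c["img"],(int(u),int(v)),2,(255,0,0),-1)
cv2.imwrite("pics/w9m.png",cv2.resize(c["img"][:,:,::-1],(750,562)))
E
```

```text
(no output)
```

View pics/w9m.png

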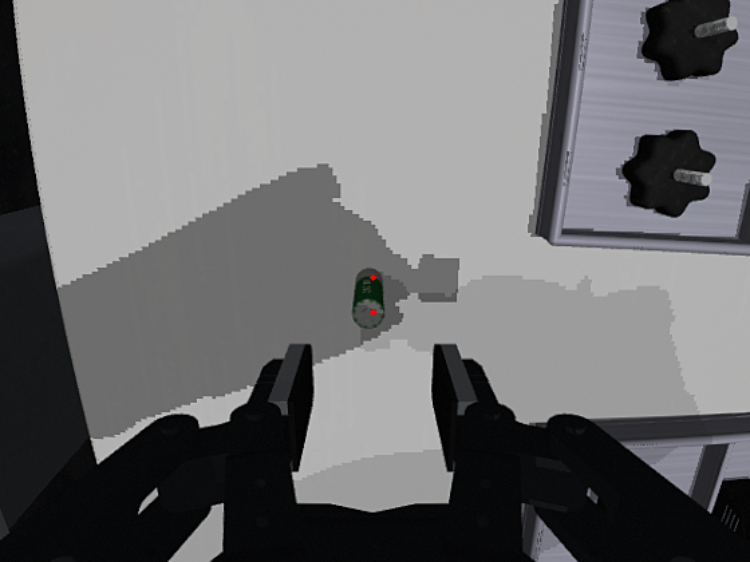

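Both knobs stand in their bay. The cell top at (368,313) sits about 2 mm left of the aim mark at (373,312), so I correct by 2 mm and descend.

>>> play_rows:
  targets:
    - [[0,0,0],[0,-0.002,0.02],0.04]
    - [[0,0,0],[0,-0.002,0.045],0.04]
    - [[0,0,0],[0,-0.002,0.065],0.04]
    - [[0,0,0],[0,-0.002,0.08],0.04]
    - [[0,0,0],[0,-0.002,0.09],0.04]
    - [[0,0,0],[0,-0.002,0.09],0.03]
    - [[0,0,0],[0,-0.002,0.09],0.022]
    - [[0,0,0],[0,-0.002,0.09],0.018]
    - [[0,0,0],[0,-0.002,0.09],0.008]
    - [[0,0,0],[0,-0.002,0.09],0.008]
  grip_force: 25

```text
t: 22.2
ee_pos: [0.4443, 0.1529, 0.0111]
eef_rot: [179.9, -0.0, 90.1]
wrist_force: [-0.6, -1.0, 8.1]
gripper_width: 0.162
finger_force: 25.0
```

>>> play_rows:
  targets:
    - [[0,0,0],[0,0,0],0.008]
    - [[0,0,0],[0,0,0],0.008]
    - [[0,0,0],[0,0,-0.03],0.008]
    - [[0,0,0],[0,0,-0.07],0.008]
    - [[0,0,0],[0,0.002,-0.11],0.008]
    - [[0,0,0],[0,0.002,-0.13],0.008]
    - [[0,0,0],[0,0.002,-0.13],0.008]

```text
t: 22.9
ee_pos: [0.4474, 0.1532, 0.1434]
eef_rot: [179.7, -0.1, 90.1]
wrist_force: [0.7, 0.5, -0.8]
gripper_width: 0.165
finger_force: 24.6
```

>>> play_rows:
  targets:
    - [[0,0,0.24],[-0.388,0.142,0],0.008]
    - [[0,0,0.24],[-0.388,0.142,0],0.008]
    - [[0,0,0.24],[-0.388,0.142,0],0.008]
    - [[0,0,0.24],[-0.388,0.142,0],0.008]
    - [[0,0,0.24],[-0.388,0.142,0],0.008]
    - [[0,0,0.24],[-0.388,0.142,0],0.008]
    - [[0,0,0.24],[-0.388,0.142,0],0.008]
    - [[0,0,0.24],[-0.388,0.142,0],0.008]
    - [[0,0,0.24],[-0.388,0.142,0],0.008]
    - [[0,0,0.24],[-0.388,0.142,0],0.008]

```text
t: 23.9
ee_pos: [0.5879, -0.2379, 0.1389]
eef_rot: [-179.9, 0.1, 76.1]
wrist_force: [0.1, 1.5, 0.8]
gripper_width: 0.165
finger_force: 24.6
```

```bash
python3 - <<'E'
from h import *
o=get_obs(); print(o["ee_pos"],o["eef_rot"],o["gripper_width"],o["finger_force"])
c=shot("wrist","w10"); s=shot("side","s10"); u,v=map(int,px(s,[o["ee_pos"]])[0])
cv2.imwrite("pics/m10.png",np.hstack([cv2.resize(c["img"][:,:,::-1],(400,300)),cv2.resize(s["img"][v-60:v+60,u-80:u+80,::-1],(400,300))]))
E
```

```text
[ 0.58786049 -0.23793219  0.1389191 ] [-1.79925447e+02  6.23852079e-02  7.61243676e+01] 0.1649570535450791 24.60151433944702
```

View pics/m10.png

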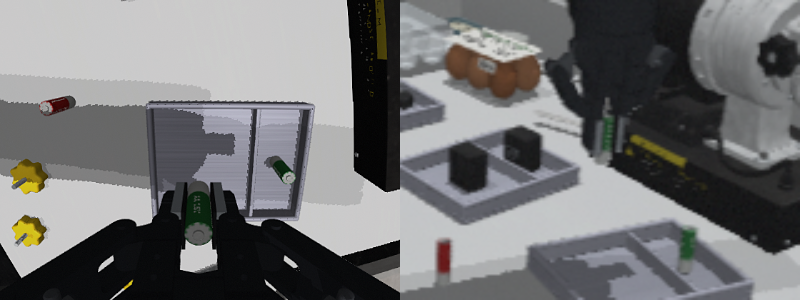

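The green cell is held upright over the cell bay. I place it and go on to the red one.

>>> play_rows:
  targets:
    - [[0,0,0],[0,0,0.04],0.008]
    - [[0,0,0],[0,0,0.075],0.008]
    - [[0,0,0],[0,0,0.095],0.008]
    - [[0,0,0],[0,0,0.108],0.008]
    - [[0,0,0],[0,0,0.115],0.008]
    - [[0,0,0],[0,0,0.12],0.008]
    - [[0,0,0],[0,0,0.123],0.008]
    - [[0,0,0],[0,0,0.125],0.008]
    - [[0,0,0],[0,0,0.126],0.008]
    - [[0,0,0],[0,0,0.126],0.008]

```text
t: 25.0
ee_pos: [0.5889, -0.2352, 0.0153]
eef_rot: [179.9, -0.0, 76.4]
wrist_force: [-1.2, 0.8, 4.3]
gripper_width: 0.164
finger_force: 24.9
```

>>> play_rows:
  targets:
    - [[0,0,0],[0,0,0],0.018]
    - [[0,0,0],[0,0,0],0.022]
    - [[0,0,0],[0,0,0],0.03]
    - [[0,0,0],[0,0,0],0.036]
    - [[0,0,0],[0,0,0],0.036]
    - [[0,0,0],[0,0,-0.02],0.036]
    - [[0,0,0],[0,0,-0.05],0.036]
    - [[0,0,0],[0,0,-0.09],0.036]
    - [[0,0,0],[0,0,-0.126],0.036]
    - [[0,0,0],[0,0,-0.126],0.036]

```text
t: 26.0
ee_pos: [0.5912, -0.2362, 0.1455]
eef_rot: [179.5, 0.0, 76.3]
wrist_force: [0.8, -0.3, 0.2]
gripper_width: 0.419
finger_force: 0.0
```

>>> play_rows:
  targets:
    - [[0,0,-0.24],[0.04,-0.145,0],0.04]
    - [[0,0,-0.24],[0.04,-0.145,0],0.04]
    - [[0,0,-0.24],[0.04,-0.145,0],0.04]
    - [[0,0,-0.24],[0.04,-0.145,0.02],0.04]
    - [[0,0,-0.24],[0.04,-0.145,0.04],0.04]
    - [[0,0,-0.24],[0.04,-0.145,0.04],0.04]
    - [[0,0,-0.24],[0.04,-0.145,0.04],0.04]

```text
t: 26.7
ee_pos: [0.4569, -0.162, 0.1002]
eef_rot: [-179.9, -0.0, 90.1]
wrist_force: [0.1, -0.4, -0.1]
gripper_width: 0.47
finger_force: 0.0
```

```bash
python3 - <<'E'
from h import *
np.set_printoptions(precision=4,suppress=True)
c=shot("wrist","w11"); i=c["img"].astype(int)
m=((i[:,:,0]>i[:,:,1]*1.6+15)&(i[:,:,0]>i[:,:,2]*1.6+15)).astype(np.uint8); m[:,:200]=0; m[:,360:]=0; n,l,st,ce=cv2.connectedComponentsWithStats(m)
k=1+np.argsort(-st[1:,4])[:3]; print(st[k],ce[k]); P=[.4565,-.162]; print(px(c,[[*P,.05],[*P,.02],[*P,0]]),c["ee"])
x,y,_=c["ee"][0]; print("tcp line",px(c,[[x,y,.05],[x,y,.0]]))
E
```

```text
[[266 204  23  30 300]
 [266 233   2   3   5]
 [280 240   2   2   3]] [[276.8533 214.5233]
 [266.4    234.2   ]
 [280.3333 240.3333]]
[[277.951  232.2368]
 [277.9892 215.6269]
 [278.0099 206.6152]] (array([ 0.4569, -0.162 ,  0.1002]), array([-179.9397,   -0.0149,   90.1123]))
tcp line [[278.6968 232.2621]
 [278.6168 206.6362]]
```

Red cell column 276.9 against the tool line at 278.6, which is 1 mm off. I grasp it.

>>> play_rows:
  targets:
    - [[0,0,0],[0,-0.001,0.02],0.04]
    - [[0,0,0],[0,-0.001,0.045],0.04]
    - [[0,0,0],[0,-0.001,0.065],0.04]
    - [[0,0,0],[0,-0.001,0.08],0.04]
    - [[0,0,0],[0,-0.001,0.09],0.04]
    - [[0,0,0],[0,-0.001,0.09],0.03]
    - [[0,0,0],[0,-0.001,0.09],0.022]
    - [[0,0,0],[0,-0.001,0.09],0.018]
    - [[0,0,0],[0,-0.001,0.09],0.008]
    - [[0,0,0],[0,-0.001,0.09],0.008]

```text
t: 27.75
ee_pos: [0.4566, -0.1622, 0.0111]
eef_rot: [179.9, 0.0, 90.1]
wrist_force: [0.1, 0.4, 7.0]
gripper_width: 0.164
finger_force: 25.0
```

>>> play_rows:
  targets:
    - [[0,0,0],[0,0,0],0.008]
    - [[0,0,0],[0,0,0],0.008]
    - [[0,0,0],[0,0,-0.03],0.008]
    - [[0,0,0],[0,0,-0.07],0.008]
    - [[0,0,0],[0,0.001,-0.11],0.008]
    - [[0,0,0],[0,0.001,-0.13],0.008]
    - [[0,0,0],[0,0.001,-0.13],0.008]

```text
t: 28.45
ee_pos: [0.4587, -0.1625, 0.1434]
eef_rot: [179.7, 0.1, 90.1]
wrist_force: [-0.6, -0.3, 0.0]
gripper_width: 0.164
finger_force: 24.6
```

>>> play_rows:
  targets:
    - [[0,0,0.24],[-0.131,0.117,0],0.008]
    - [[0,0,0.24],[-0.131,0.117,0],0.008]
    - [[0,0,0.24],[-0.131,0.117,0],0.008]
    - [[0,0,0.24],[-0.131,0.117,0],0.008]
    - [[0,0,0.24],[-0.131,0.117,0],0.008]
    - [[0,0,0.24],[-0.131,0.117,0],0.008]
    - [[0,0,0.24],[-0.131,0.117,0],0.008]
    - [[0,0,0.24],[-0.131,0.117,0],0.008]

```text
t: 29.25
ee_pos: [0.5738, -0.2916, 0.1402]
eef_rot: [-180.0, -0.0, 76.4]
wrist_force: [0.3, -0.3, -1.0]
gripper_width: 0.166
finger_force: 24.6
```

```bash
python3 - <<'E'
from h import *
o=get_obs(); print(o["ee_pos"],o["gripper_width"],o["finger_force"])
c=shot("wrist","w12"); s=shot("side","s12"); u,v=map(int,px(s,[o["ee_pos"]])[0])
cv2.imwrite("pics/m12.png",np.hstack([cv2.resize(c["img"][:,:,::-1],(400,300)),cv2.resize(s["img"][v-30:v+90,u-80:u+80,::-1],(400,300))]))
E
```

```text
[ 0.5737703  -0.29162163  0.14024318] 0.1657044078654881 24.63473618030548
```

View pics/m12.png

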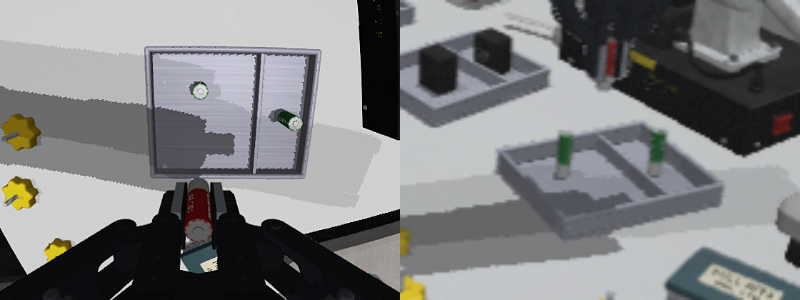

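The green cell stands in the bay at (200,91), and the red one is held upright. I place it, retreat and look.

>>> play_rows:
  targets:
    - [[0,0,0],[0,0,0.04],0.008]
    - [[0,0,0],[0,0,0.075],0.008]
    - [[0,0,0],[0,0,0.095],0.008]
    - [[0,0,0],[0,0,0.108],0.008]
    - [[0,0,0],[0,0,0.115],0.008]
    - [[0,0,0],[0,0,0.12],0.008]
    - [[0,0,0],[0,0,0.123],0.008]
    - [[0,0,0],[0,0,0.125],0.008]
    - [[0,0,0],[0,0,0.126],0.008]
    - [[0,0,0],[0,0,0.126],0.008]

```text
t: 30.35
ee_pos: [0.5747, -0.293, 0.0152]
eef_rot: [179.9, 0.0, 76.4]
wrist_force: [-0.2, 0.8, 3.7]
gripper_width: 0.166
finger_force: 24.9
```

>>> play_rows:
  targets:
    - [[0,0,0],[0,0,0],0.018]
    - [[0,0,0],[0,0,0],0.022]
    - [[0,0,0],[0,0,0],0.03]
    - [[0,0,0],[0,0,0],0.036]
    - [[0,0,0],[0,0,0],0.036]
    - [[0,0,0],[0,0,-0.02],0.036]
    - [[0,0,0],[0,0,-0.05],0.036]
    - [[0,0,0],[0,0,-0.09],0.036]
    - [[0,0,0],[0,0,-0.126],0.036]
    - [[0,0,0],[0,0,-0.16],0.036]

```text
t: 31.35
ee_pos: [0.5743, -0.2927, 0.1761]
eef_rot: [180.0, 0.0, 76.4]
wrist_force: [0.7, 0.1, -0.5]
gripper_width: 0.429
finger_force: 0.0
```

```bash
python3 - <<'E'
from h import *
s=shot("side","s13")
cv2.imwrite("pics/m13.png",cv2.resize(s["img"][140:335,200:460,::-1],(780,585),interpolation=cv2.INTER_CUBIC))
E
```

```text
(no output)
```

View pics/m13.png

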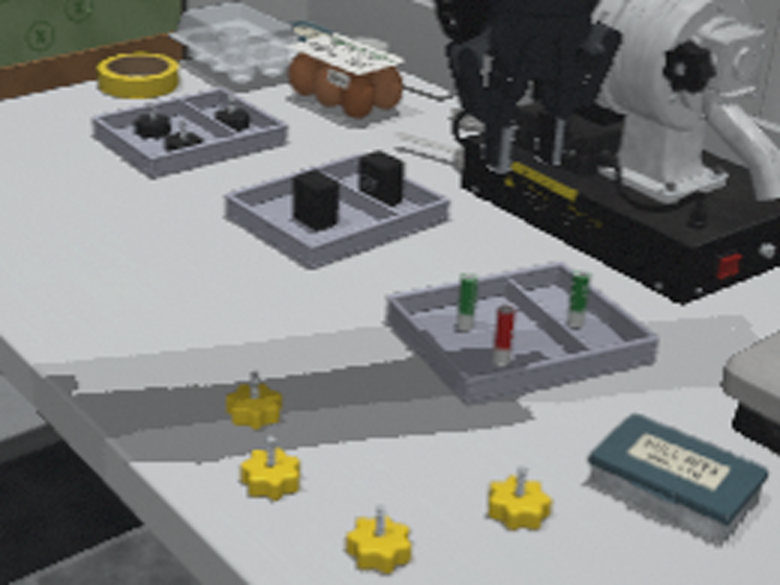

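All five stand upright in their bays: the knobs at (152,124) and (183,140), the adapter at (316,200), the cells at (467,302) and (504,335). Tape and tin have not moved, and the gripper is clear.

```bash
python3 -c "from bench import *; print(close_job())"
```

```text
the job is handed in; nothing more can be done
None
```

I sorted all five spares into their matching trays, each set down upright with the knob studs up; the tape and tin were left alone, and I handed the job in at about 31 s of the 128 s allowed.

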